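Reassemble a bench burr mill and set its burr gap

ROBOT

A 6-joint arm with a two-finger parallel gripper is mounted at the origin on a cart in front of the work surface, level with it; the furniture and walls round the work are solid. World frame = base frame: x ahead of the robot, y to its left, z up, the work surface at z = 0. Lengths are in m, angles in rad, forces in N, time in s.
With the tool pointing down it reaches from about 0.35 to 0.975 m from the base axis. Payload 4.9 kg.
Tool frame: the origin (TCP) lies at the very end of the fingers, on their centre line; the grasp point (between the pads) lies 19 mm behind it; z points along the fingers, y is the line along which they close (so a half turn about z gives the same grasp; the last joint's range is limited). The gripper opens to 85 mm and grips with 20 to 120 N. Pads are 22 mm wide; open, the fingers measure 114 mm over their backs; the gripper's body (76 mm by 85 mm) begins 54 mm behind the grasp point. The pads swing forward as they close: fully open they stand 13 mm farther back than shut.
Start: joints at [1.174, 0.053, 1.613, -0, 1.476, -0.119], TCP at [0.171, 0.601, 0.231] pointing down, gripper open.
Joint ranges: [-3.01, 3.01], [-1.01, 2.22], [0.06, 2.58], [-1.02, 4.17], [0.09, 2.62], [-3.14, 3.14]. Speed limits (rad/s): [2.57, 2.57, 3.14, 3.14, 3.14, 3.14].

INTERFACE

Orientations are given as a rotation vector (axis times angle).
In Python, from station import ctrl, imaging gives the robot as it stands.
- The arm moves only by the tool play_rows, never from a script. Its argument "series" is a list of rows, each a list of 3 entries, a list of its own where there are three numbers: the opening, from 0 (shut) to 1 (fully open), then the shift along the tool's x, y, z each as a share of 0.05 m, from -1 to 1, then the turn, a rotation vector about the tool's x, y, z each as a share of 8 degrees, from -1 to 1. In form: [[grip, [dx, dy, dz], [ax, ay, az]], ...]. A call has 1 to 8 rows; each row shifts and turns the commanded pose from where the row before left it, along the tool's axes as they then stand; what a row does not reach is not made up. A row lasts 1/8 s, in which the tool goes at most 62.5 mm and 10.7 degrees, less where a joint would pass 70% of its speed; a pose out of reach is approached as far as the arm can. A call with a number of a shift or a turn outside -1 to 1 is refused whole. A call with a gripper value outside its range is refused whole. The fingers move at their own pace and stop on an object; "force" is the grip in N (left out, the last holds). Time passes only in rows, so rows that do not move let the fingers close. It gives the time, the measured TCP pose, the force, the opening and the grip force at its end, in the units of the state.
- ctrl.get_obs(): the state, without advancing time (a new reading comes with each control period).
- imaging.get_image(name): name is "scene" or "top" or "wrist"; returns a dict with "color" (384x512x3 uint8, blue, green, red), "fx", "fy", "cx", "cy" (pixels), "D" ([k1, k2, p1, p2, k3] as OpenCV has them; the pictures are not rectified), "extrinsics" (4x4, takes a point from world to camera coordinates); the wrist camera has in their place "hand_eye" (4x4, takes a point from camera to tool coordinates, whose origin is the TCP and whose axes are the flange's). Camera axes: x right, y down, z forward; pixel columns grow to the right and rows downward; lengths in m; the calibration is good to about 2 mm. A picture is of the moment at which its call begins: read the wrist's pose just before it. There is no depth.
- ctrl.finish_job(): hands the job in; it is judged then, once.
The state is a dict: "t": time; "q": joint angles; "dq": joint speeds; "effort": joint torques, N m; "tool_pos": TCP position; "tool_rot": TCP orientation; "contact_force": force on the tool from outside, world axes, zero at the start; "wrist_torque": the same for the moment, N m; "opening": finger opening in m; "grip_force": force on a finger pad.
Only numpy, scipy, OpenCV 4.12 (cv2) and the standard library are available. Lean on these libraries where they do the work, as an engineer would, in place of code of your own. Each camera call takes 0.05 s, during which the arm holds its last target. There are 200 camera calls.

TASK

The burr mill has been cleaned: put the upper burr ring back over the spindle so that it lies flat on the lower burr, lay the small pressure disc flat and centred on top of it, and swing the clamp arm by its upright pin over the stack until it meets its stop. Then turn the thumbscrew down (clockwise) until it seats, back it off a quarter turn, and finish still gripping the thumbscrew there, keeping it still, so that I can run the lock nut down. Leave the mug, the tin, the brush and the spice jar where they are.

Things in the scene. Friction and masses are not known exactly. Their poses are not given: they have to be found in the camera images.
- mill_seat (a point): White round bench mill (fixed to the worktop, 182 mm across, deck 95 mm high; a chute and a small steel cup at its front). This point is the centre of the top face of its lower burr, a dark steel plate 84 mm across whose top is 105 mm above the worktop; a round-ended spindle 9 mm thick stands 12.5 mm up from it at this point. x points to the back of the mill (away from its chute), y to its left, z up.
- burr_center (a point): Upper burr: loose dark steel ring, outer diameter 60 mm, bore 16 mm, 14 mm thick, 0.22 kg, lying flat on the worktop; the point is its centre, half-way up. Either face may lie down.
- disc_center (a point): Pressure disc: loose dark steel disc without a hole (a small black dimple marks the middle of its upper face), diameter 40 mm, 12 mm thick, 0.11 kg, lying flat on the worktop; the point is its centre, half-way up.
- clamp_pivot (a point): Centre of the clamp arm's hinge (vertical axis) at half the height of the arm's bar, above a 34 mm thick post 90 mm to the right (-y of mill_seat) of the seat. The steel bar is 18 mm wide, 14 mm high (139 to 153 mm above the worktop) and runs 90 mm from the hinge to the thumbscrew, where it ends in a round boss 30 mm across. The hub over the post reaches 162 mm above the worktop.
- clamp_arm (a joint): Angle of the clamp arm, rad: 0 = at its stop, bar along +y of mill_seat and thumbscrew straight above the seat; grows anticlockwise seen from above, so that at 1.57 the bar points to the front (-x of mill_seat). It starts open. Stiff hinge (about 0.12 N m of friction), stays where it is left; it is swung by the upright pin on it.
- swing_handle (a point): Upright round steel pin, 10 mm thick with a rounded top, on the clamp arm 36 mm from its hinge axis, to swing the arm by; it rises from the bar (top 153 mm above the worktop) to 184 mm, and the point is on its axis at 169 mm. It can be pinched from above or pushed.
- screw_grip (a point): Middle of the two flat wings of the steel thumbscrew at the end of the clamp arm. The wings together are 48 mm long (along this point's x), 9 mm thick (y) and 24 mm high (from 168 to 192 mm above the worktop); below them a thin stem 7 mm long and then the dark steel lock nut, 25 mm across, whose top is 160 mm above the worktop. The fine thread hardly changes its height.
- thumbscrew (a joint): Angle of the thumbscrew in the clamp arm, rad: 0 = seated (hard stop), wings square to the bar; grows anticlockwise seen from above as it is backed off; 1.57 = a quarter turn back, wings along the bar. It starts part of a turn open, moves against about 0.05 N m of friction and stays where it is left.
- mug: Two-tone mug, 78 mm across, 92 mm high, standing behind the work; origin under its centre. Not to be moved.
- low_tin: Low food tin, 86 mm across, 40 mm high, on the left; origin under its centre. Not to be moved.
- brush: Long-handled washing-up brush, 269 mm long, 62 mm high, lying on the left behind the work; origin under its middle. Not to be moved.
- pepper_jar: Spice jar, 41 mm across, 105 mm high, to the right of the mill; origin under its centre. Not to be moved.
Not all that is in view belongs to the job. What is shaped like the part that bears disc_center but red or turquoise is not meant.

How it is judged:
On the way, in this order (a step that is already met when the one before it is completed fails the run):
1. the upper burr lies flat on the lower burr, over the spindle, released (horizontal distance between burr_center and mill_seat below 0.006 m and z of burr_center in the frame of mill_seat between 0.004 and 0.01 m and contact force between the fingers and upper_burr below 0.3 N), for 0.2 s.
2. the pressure disc lies flat and centred on the burr, released (horizontal distance between disc_center and mill_seat below 0.009 m and z of disc_center in the frame of burr_center between 0.01 and 0.016 m and contact force between the fingers and pressure_disc below 0.3 N), for 0.2 s.
3. the clamp arm is at its stop over the stack (value of joint clamp_arm below 0.09 rad), for 0.1 s.
4. the thumbscrew is turned down until it seats (value of joint thumbscrew below 0.07 rad and value of joint clamp_arm below 0.105 rad), for 0.1 s.
At the end, for the whole second after the job is handed in: The thumbscrew, seated before, stands a quarter turn back (75 to 105 degrees), still, gripped with 3 N or more; clamp arm at its stop (within 6 degrees); upper burr flat on the lower one within 6 mm of centre, pressure disc flat on it within 9 mm; bystanders within 25 mm of their places (value of joint thumbscrew between 1.31 and 1.83 rad and contact force between the fingers and thumbscrew above 3 N and velocity of joint thumbscrew between -0.1 and 0.1 rad/s and value of joint clamp_arm below 0.105 rad and horizontal distance between burr_center and mill_seat below 0.006 m and z of burr_center in the frame of mill_seat between 0.004 and 0.01 m and horizontal distance between disc_center and mill_seat below 0.009 m and z of disc_center in the frame of burr_center between 0.01 and 0.016 m); the arm keeps its last pose, push and grip.
It fails at once if the mug, the tin, the brush or the spice jar is pushed more than 25 mm from its place (distance of any of mug, low_tin, brush, pepper_jar from where it was at the start of the episode above 0.025 m).
It also fails if it takes over 72 s, if anything falls off the work surface, if the arm or the gripper's body presses on something with over 40 N, if the wrist force passes 120 N, or if a joint passes its speed limit or range.

## Working session

There is one attempt and no reset: what is moved stays moved. The work goes in short steps, Python scripts to look and compute and a tool call to move; the robot and the scene stay as the last step left them, time stands still between calls to the robot, and variables do not carry over. Pictures are saved under pics/ and viewed, at most 10 in all, crops included, and the job is handed in when it is done.

Besides the shell and the picture viewer there is one more tool, called after "Call:" as name([rows], argument=value, ...), one row to a line, values as JSON. play_rows: Moves the arm, as the interface text tells. Shift numbers are shares of 0.05 m and turn numbers shares of 8 degrees, none past 1 either way. Its arguments: {"type":"object","properties":{"series":{"type":"array"},"force":{"type":"number"}},"required":["series"]}

```bash
ls; mkdir -p pics
cat > h.py <<'E'
import numpy as np, cv2, sys
from scipy.spatial.transform import Rotation as R
from station import ctrl, imaging
def cam(name):
    o=ctrl.get_obs(); im=imaging.get_image(name)
    K=np.array([[im['fx'],0,im['cx']],[0,im['fy'],im['cy']],[0,0,1]]);D=np.array(im['D'],float)
    if 'extrinsics' in im: T=np.linalg.inv(np.array(im['extrinsics']))
    else:
        B=np.eye(4);B[:3,:3]=R.from_rotvec(o['tool_rot']).as_matrix();B[:3,3]=o['tool_pos']
        T=B@np.array(im['hand_eye'])
    return im['color'],K,D,T
def ray(c,uv):
    _,K,D,T=c
    p=cv2.undistortPoints(np.array(uv,float).reshape(-1,1,2),K,D).reshape(-1,2)
    return T[:3,3],np.c_[p,np.ones(len(p))]@T[:3,:3].T
def onz(c,uv,z):
    o,d=ray(c,uv); return o+d*((z-o[2])/d[:,2])[:,None]
def proj(c,P):
    _,K,D,T=c;W=np.linalg.inv(T)
    return cv2.projectPoints(np.array(P,float).reshape(-1,1,3),cv2.Rodrigues(W[:3,:3])[0],W[:3,3],K,D)[0].reshape(-1,2)
def rows(dp,yaw=0):
    """world shift -> tool shares total"""
    o=ctrl.get_obs();M=R.from_rotvec(o['tool_rot']).as_matrix()
    return (M.T@np.array(dp))/0.05
E
python3 - <<'E'
from h import *
print(ctrl.get_obs())
for n in ['scene','top','wrist']:
    c=cam(n);cv2.imwrite(f'pics/{n}0.png',c[0]);print(n,c[1][0,0],c[3].round(3).tolist())
E
```

```text
pics
{'t': 0.0, 'q': array([ 1.17404803e+00,  5.33480327e-02,  1.61430004e+00, -1.02193395e-05,
        1.47601518e+00, -1.18968370e-01]), 'dq': array([-0.00022392, -0.00118677, -0.00108863, -0.00181347, -0.00013287,
       -0.00144532]), 'effort': array([-2.87207724e-03, -3.93684411e+01, -3.70173383e+01, -2.89749187e-04,
        7.20647833e-03,  3.81323090e-06]), 'tool_pos': array([0.17112646, 0.60046105, 0.23006489]), 'tool_rot': array([-0.43486072, -3.11082546,  0.00314852]), 'contact_force': array([0.77008605, 0.66275472, 0.80250145]), 'wrist_torque': array([-0.02893054,  0.03613116,  0.03035952]), 'grip_force': 0.0, 'opening': 0.08571654697426025}
scene 479.70140404291016 [[-0.659, -0.535, 0.529, -0.262], [-0.752, 0.47, -0.462, 0.754], [-0.002, -0.702, -0.712, 1.294], [0.0, 0.0, 0.0, 1.0]]
top 432.8012464978419 [[-0.018, -0.995, 0.103, 0.447], [-1.0, 0.019, 0.012, 0.01], [-0.014, -0.103, -0.995, 1.334], [0.0, 0.0, 0.0, 1.0]]
wrist 310.64631638883606 [[0.274, 0.908, 0.316, 0.089], [0.962, -0.259, -0.091, 0.624], [-0.001, 0.329, -0.944, 0.373], [0.0, 0.0, 0.0, 1.0]]
```

View pics/top0.png

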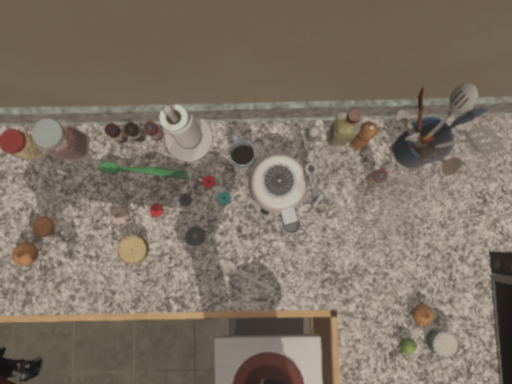

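View pics/scene0.png

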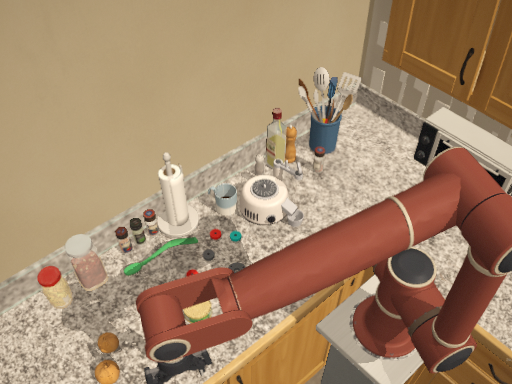

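The top view shows the mill at about (279,182) with its chute at (290,222). The dark burr is at (196,236), the dark disc at (186,200), and the red and turquoise decoys are at (209,182), (157,210) and (223,198). The open clamp is at about (312,180).

Run:
```python
from h import *
c=cam('top');im=c[0]
hsv=cv2.cvtColor(im,cv2.COLOR_BGR2HSV)
g=im.max(2)
def blob(u,v,r,th):
    m=np.zeros(g.shape,np.uint8);sub=(g[v-r:v+r,u-r:u+r]<th).astype(np.uint8)
    m[v-r:v+r,u-r:u+r]=cv2.morphologyEx(sub,cv2.MORPH_OPEN,np.ones((3,3)))
    n,l,s,ce=cv2.connectedComponentsWithStats(m)
    return [(s[i].tolist(),ce[i].round(1).tolist()) for i in range(1,n) if s[i][4]>20]
for nm,u,v,r,z in [('burr',196,236,16,.010),('disc',186,200,10,.008),('seat',279,181,24,.105)]:
    for th in (75,90):
        for s,ce in blob(u,v,r,th): print(nm,th,s,ce,onz(c,[ce],z).round(4))
for nm,u,v,z in [('chute',290,222,.06),('pivot?',311,169,.162),('screw',316,203,.19),('mug',242,152,.09),('jar',379,176,.1),('tin',132,250,.04)]:
    print(nm,onz(c,[(u,v)],z).round(3))
cr=im[140:260,170:330];cv2.imwrite('pics/top_c.png',cv2.resize(cr,(800,600),interpolation=cv2.INTER_CUBIC))
```

```text
burr 75 [186, 227, 19, 18, 246] [195.1, 235.8] [[0.4518 0.2132 0.01  ]]
burr 90 [185, 226, 21, 20, 321] [195.0, 235.7] [[0.4521 0.2135 0.01  ]]
disc 75 [180, 194, 11, 12, 105] [185.2, 199.4] [[0.5639 0.2437 0.008 ]]
disc 90 [179, 193, 13, 13, 140] [185.3, 199.1] [[0.5648 0.2434 0.008 ]]
seat 90 [273, 174, 13, 13, 111] [278.7, 179.7] [[ 0.6068 -0.0415  0.105 ]]
chute [[ 0.487 -0.074  0.06 ]]
pivot? [[ 0.627 -0.128  0.162]]
screw [[ 0.532 -0.135  0.19 ]]
mug [[0.692 0.063 0.09 ]]
jar [[ 0.612 -0.329  0.1  ]]
tin [[0.413 0.396 0.04 ]]
```

View pics/top_c.png

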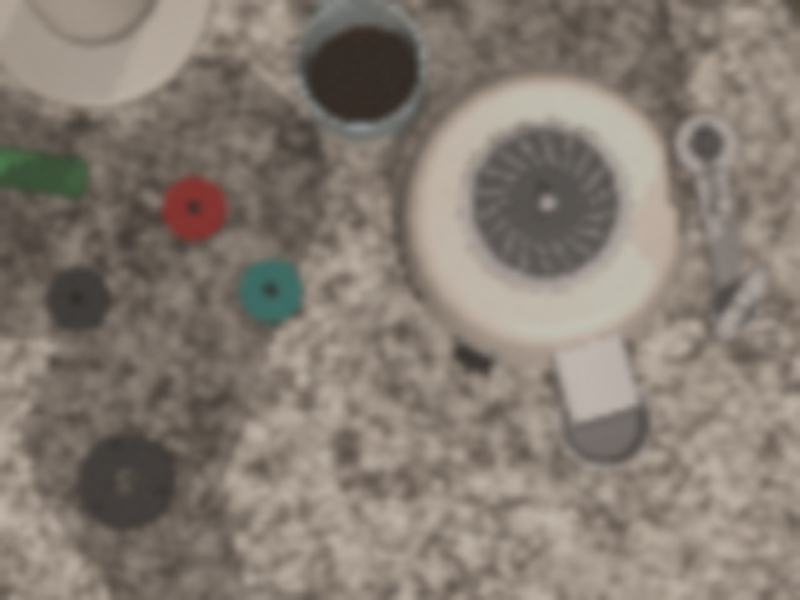

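The crop shows the spindle tip at top pixel about (279.0,180.2), the hinge at (310.8,167.8) and the wings at about (318,200). I'll move over the burr and keep the burr clear in the wrist view.

Call:
play_rows([
  [1,[-0.8,-0.62,0.1],[0,0,0]],
  [1,[-0.8,-0.62,0.1],[0,0,0]],
  [1,[-0.8,-0.62,0.1],[0,0,0]],
  [1,[-0.8,-0.62,0.1],[0,0,0]],
  [1,[-0.8,-0.62,0.1],[0,0,0]],
  [1,[-0.8,-0.62,0.1],[0,0,0]],
  [1,[-0.8,-0.62,0.1],[0,0,0]],
  [1,[-0.8,-0.62,0.1],[0,0,0]],
])

```text
t: 1.2
tool_pos: [0.4118, 0.2733, 0.1911]
tool_rot: [0.435, 3.111, 0.0]
contact_force: [1.2, -0.1, -0.0]
opening: 0.0853
grip_force: 0.0
```

Call:
play_rows([
  [1,[-0.6,-0.48,0.1],[0,0,0]],
  [1,[-0.55,-0.47,0.1],[0,0,0]],
  [1,[0,0,0],[0,0,0]],
  [1,[0,0,0],[0,0,0]],
])

```text
t: 1.7
tool_pos: [0.4531, 0.2135, 0.1812]
tool_rot: [-0.435, -3.111, -0.0]
contact_force: [-0.2, 0.6, 0.0]
opening: 0.0857
grip_force: 0.0
```

Run:
```python
from h import *
o=ctrl.get_obs();print(o['t'],o['tool_pos'],o['tool_rot'])
c=cam('wrist');cv2.imwrite('pics/w1.png',c[0])
for P in [(.452,.2133,.014),(.564,.2437,.012)]:print(proj(c,[P]).round(0))
```

```text
1.7 [0.45312025 0.21353757 0.18119531] [-4.35218354e-01 -3.11080595e+00 -2.89102877e-04]
[[251. 166.]]
[[303. 250.]]
```

View pics/w1.png

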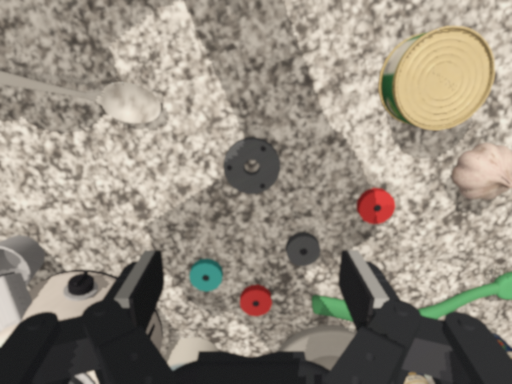

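The burr shows at (252,165), and I predicted (251,166). The disc shows at (303,249). Both agree with the top view, so next I refine them with contours.

Run:
```python
from h import *
o=ctrl.get_obs()
c=cam('wrist');g=c[0].max(2)
for u,v,r,z,nm in [(252,165,36,.0,'burr'),(303,249,22,.0,'disc')]:
    m=np.zeros(g.shape,np.uint8);m[v-r:v+r,u-r:u+r]=(g[v-r:v+r,u-r:u+r]<85)
    m=cv2.morphologyEx(m,cv2.MORPH_OPEN,np.ones((5,5)))
    k=max(cv2.findContours(m,cv2.RETR_EXTERNAL,cv2.CHAIN_APPROX_NONE)[0],key=cv2.contourArea)
    h=14 if nm=='burr' else 12
    P=onz(c,k.reshape(-1,2),h/2000)[:,:2].astype(np.float32)
    cc,rr=cv2.minEnclosingCircle(P*1000); print(nm,cc,rr,(P.max(0)+P.min(0))/2,P.max(0)-P.min(0))
    # hole/dimple
k=None
```

```text
burr (453.2763366699219, 214.34530639648438) 31.19407844543457 [0.4537964  0.21382537] [0.06133074 0.05829324]
disc (565.53466796875, 242.22109985351562) 21.883817672729492 [0.56549597 0.24349229] [0.04264277 0.0366964 ]
```

Call:
play_rows([
  [1,[0,0,0.9],[0,0,0]],
  [1,[0,0,0.9],[0,0,0]],
  [1,[0,0,0.9],[0,0,0]],
  [1,[0,0,0.7],[0,0,0]],
  [1,[0,0,0.2],[0,0,0]],
  [1,[0,0,0],[0,0,0]],
], force=40)

```text
t: 2.55
tool_pos: [0.4533, 0.2139, 0.0015]
tool_rot: [-0.433, -3.111, 0.0]
contact_force: [-0.6, -0.1, 1.7]
opening: 0.0854
grip_force: 0.0
```

Call:
play_rows([
  [0,[0,0,0],[0,0,0]],
  [0,[0,0,0],[0,0,0]],
  [0,[0,0,0],[0,0,0]],
  [0,[0,0,0],[0,0,0]],
  [0,[0,0,0],[0,0,0]],
  [0,[0,0,0],[0,0,0]],
])

```text
t: 3.3
tool_pos: [0.455, 0.2139, 0.004]
tool_rot: [0.434, 3.109, 0.002]
contact_force: [-1.7, -0.9, 7.5]
opening: 0.0579
grip_force: 41.0
```

Call:
play_rows([
  [0,[0,0,-0.5],[0,0,0]],
  [0,[0,0,-0.9],[0,0,0]],
  [0,[0,0,-0.9],[0,0,0]],
  [0,[0,0,-0.9],[0,0,0]],
  [0,[0,0,-0.8],[0,0,0]],
  [0,[-0.5,-0.35,0],[0,0,0]],
  [0,[-0.7,-0.48,0],[0,0,0]],
  [0,[-0.7,-0.48,0],[0,0,0]],
])

```text
t: 4.3
tool_pos: [0.5276, 0.1235, 0.2025]
tool_rot: [0.434, 3.109, 0.001]
contact_force: [0.6, -0.0, -1.0]
opening: 0.0575
grip_force: 43.3
```

Call:
play_rows([
  [0,[-0.7,-0.48,0],[0,0,0]],
  [0,[-0.7,-0.48,0],[0,0,0]],
  [0,[-0.7,-0.48,0],[0,0,0]],
  [0,[-0.7,-0.48,0],[0,0,0]],
  [0,[-0.7,-0.48,0],[0,0,0]],
  [0,[-0.5,-0.35,0],[0,0,0]],
  [0,[0,0,0],[0,0,0]],
  [0,[0,0,0],[0,0,0]],
])

```text
t: 5.3
tool_pos: [0.681, -0.0624, 0.2016]
tool_rot: [-0.435, -3.111, -0.001]
contact_force: [-0.3, 0.4, -2.0]
opening: 0.0577
grip_force: 43.3
```

Run:
```python
from h import *
o=ctrl.get_obs();print(o['t'],o['tool_pos'],o['tool_rot'],o['contact_force'])
c=cam('wrist');cv2.imwrite('pics/w2.png',c[0])
for P in [(.607,-.0415,.105),(.607,-.0415,.117)]:print(proj(c,[P]).round(0))
```

```text
5.3 [ 0.68102281 -0.06235107  0.20156239] [-4.34871514e-01 -3.11109872e+00 -6.40919932e-04] [-0.29152267  0.427408   -1.97212446]
[[251.  92.]]
[[251.  92.]]
```

View pics/w2.png

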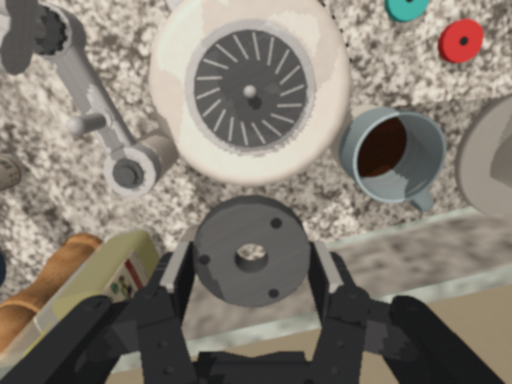

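The spindle tip is at (250,91) on the lower burr plate, the hinge hub at about (127,175) and the pin at (80,125). The held burr has its hole at (252,255) and three dots at (277,223), (204,259) and (274,293).

Run:
```python
from h import *
o=ctrl.get_obs();M=R.from_rotvec(o['tool_rot']).as_matrix();t=np.array(o['tool_pos'])
c=cam('wrist');g=cv2.cvtColor(c[0],cv2.COLOR_BGR2GRAY).astype(float)
def dark(u,v,r=6):
    s=g[v-r:v+r+1,u-r:u+r+1];w=np.clip(45-s,0,None)
    y,x=np.mgrid[-r:r+1,-r:r+1];return (u+(w*x).sum()/w.sum(),v+(w*y).sum()/w.sum())
d=[dark(277,223),dark(204,259),dark(274,293)];print(np.round(d,1))
P=onz(c,d,t[2]+.010)[:,:2]
print('sides',[np.linalg.norm(P[i]-P[i-1]).round(4) for i in range(3)])
A=2*(P[1:]-P[0]);b=(P[1:]**2).sum(1)-(P[0]**2).sum();ctr=np.linalg.solve(A,b)
print('burr ctr',ctr,'vs TCP',ctr-t[:2])
# plate: dark region inside bright rim
m=(g<150).astype(np.uint8);mm=np.zeros_like(m);mm[10:170,170:335]=m[10:170,170:335]
mm=cv2.morphologyEx(mm,cv2.MORPH_CLOSE,np.ones((7,7)))
n,l,s,ce=cv2.connectedComponentsWithStats(mm);i=l[100,240]
k=max(cv2.findContours((l==i).astype(np.uint8),cv2.RETR_EXTERNAL,cv2.CHAIN_APPROX_NONE)[0],key=cv2.contourArea)
Q=onz(c,k.reshape(-1,2),.105)[:,:2].astype(np.float32)
print('plate',s[i],cv2.minEnclosingCircle(Q*1000),Q.mean(0),(Q.max(0)+Q.min(0))/2)
s=g[80:102,240:262];w=np.clip(s-150,0,None);y,x=np.mgrid[80:102,240:262];tip=((w*x).sum()/w.sum(),(w*y).sum()/w.sum())
print('tip',tip,onz(c,[tip],.1165),'hub',onz(c,[(127,174)],.162),'pin top',onz(c,[(74,126)],.182))
```

```text
[[275.9 222.7]
 [203.  261.8]
 [273.2 293.1]]
sides [np.float64(0.0399), np.float64(0.0413), np.float64(0.0397)]
burr ctr [ 0.67910264 -0.06229321] vs TCP [-0.00184982 -0.00028254]
plate [  193    29   115   123 10850] ((608.376708984375, -41.16024398803711), 43.79536819458008) [ 0.60728735 -0.04120237] [ 0.6081381  -0.04212534]
tip (np.float64(248.3955174686882), np.float64(89.7336849044166)) [[ 0.6048223  -0.04239723  0.1165    ]] hub [[ 0.63057262 -0.12690457  0.162     ]] pin top [[ 0.59543959 -0.13351205  0.182     ]]
```

Call:
play_rows([
  [0,[0.5,0,0],[0,0,0]],
  [0,[0.6,0,0],[0,0,0]],
  [0,[0.41,0.01,0],[0,0,0]],
  [0,[0,0,0.5],[0,0,0]],
  [0,[0,0,0.6],[0,0,0]],
  [0,[0,0,0.4],[0,0,0]],
  [0,[0,0,0],[0,0,0]],
  [0,[0,0,0],[0,0,0]],
])

```text
t: 6.4
tool_pos: [0.6097, -0.0416, 0.1276]
tool_rot: [0.434, 3.11, -0.0]
contact_force: [0.6, 0.5, -1.3]
opening: 0.0577
grip_force: 43.3
```

Call:
play_rows([
  [0,[0.02,0,0.1],[0,0,0]],
  [0,[0,0,0.1],[0,0,0]],
  [0,[0,0,0.1],[0,0,0]],
  [0,[0,0,0.03],[0,0,0]],
  [0,[0,0,0],[0,0,0]],
])

```text
t: 7.02
tool_pos: [0.6079, -0.0413, 0.1097]
tool_rot: [-0.435, -3.111, -0.0]
contact_force: [0.9, -0.5, -1.0]
opening: 0.0574
grip_force: 43.3
```

Call:
play_rows([
  [0,[0,0,0.02],[0,0,0]],
  [0,[0,0,0],[0,0,0]],
])

```text
t: 7.28
tool_pos: [0.6082, -0.0414, 0.1093]
tool_rot: [0.435, 3.111, -0.0]
contact_force: [-0.5, 0.2, 0.8]
opening: 0.0578
grip_force: 43.5
```

Call:
play_rows([
  [1,[0,0,0],[0,0,0]],
  [1,[0,0,0],[0,0,0]],
  [1,[0,0,0],[0,0,0]],
  [1,[0,0,-0.3],[0,0,0]],
  [1,[0,0,-0.6],[0,0,0]],
  [1,[0,0,-0.8],[0,0,0]],
  [1,[0,0,-0.3],[0,0,0]],
  [1,[0,0,0],[0,0,0]],
])

```text
t: 8.28
tool_pos: [0.6088, -0.0415, 0.2106]
tool_rot: [0.435, 3.108, -0.0]
contact_force: [-0.2, 0.9, -0.3]
opening: 0.0854
grip_force: 0.0
```

Run:
```python
from h import *
o=ctrl.get_obs();t=o['tool_pos'];print(o['t'],t,o['contact_force'])
c=cam('wrist');cv2.imwrite('pics/w3.png',c[0]);print(proj(c,[(.607,-.0415,.119)]))
g=cv2.cvtColor(c[0],cv2.COLOR_BGR2GRAY).astype(float)
u,v=proj(c,[(.607,-.0415,.119)])[0].astype(int)
m=(g<45).astype(np.uint8);n,l,s,ce=cv2.connectedComponentsWithStats(m)
for i in range(1,n):
    if 8<s[i][4]<400 and np.hypot(*(ce[i]-(u,v)))<75: print(s[i],ce[i].round(1),onz(c,[ce[i]],.119).round(4))
print('need',((np.array([.5655,.243])-t[:2])).round(4), rows([.5655-t[0],.243-t[1],0]))
```

```text
8.275 [ 0.60878498 -0.04146246  0.2105718 ] [-0.18651711  0.89515714 -0.27361999]
[[250.51651319 189.72235494]]
need [-0.0433  0.2845] [ 2.39263059e+00  5.23376649e+00 -1.37420802e-04]
```

View pics/w3.png

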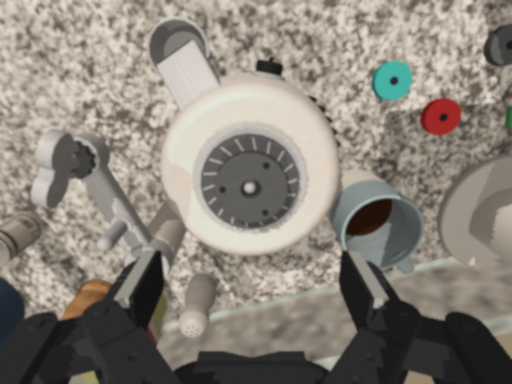

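The burr lies flat and the spindle shows in the middle of its bore at about (250,187). On to the disc.

Call:
play_rows([
  [1,[0.3,0.65,0],[0,0,0]],
  [1,[0.35,0.76,0],[0,0,0]],
  [1,[0.35,0.76,0],[0,0,0]],
  [1,[0.35,0.77,0],[0,0,0]],
  [1,[0.35,0.77,0],[0,0,0]],
  [1,[0.35,0.77,0],[0,0,0]],
  [1,[0.34,0.75,0],[0,0,0]],
  [1,[0,0,0.5],[0,0,0]],
])

```text
t: 9.32
tool_pos: [0.5644, 0.2456, 0.1834]
tool_rot: [0.429, 3.111, 0.001]
contact_force: [0.8, -0.4, -1.0]
opening: 0.0854
grip_force: 0.0
```

Call:
play_rows([
  [1,[0,0,0.4],[0,0,0]],
  [1,[0,0,0],[0,0,0]],
  [1,[0,0,0],[0,0,0]],
])

```text
t: 9.7
tool_pos: [0.5649, 0.2424, 0.1637]
tool_rot: [-0.436, -3.111, 0.0]
contact_force: [0.5, -0.3, 0.1]
opening: 0.0853
grip_force: 0.0
```

Run:
```python
from h import *
o=ctrl.get_obs();t=o['tool_pos'];print(o['t'],t)
c=cam('wrist');g=c[0].max(2)
u,v=proj(c,[(.5655,.243,.006)])[0].astype(int);r=32;print(u,v)
m=np.zeros(g.shape,np.uint8);m[v-r:v+r,u-r:u+r]=(g[v-r:v+r,u-r:u+r]<85)
m=cv2.morphologyEx(m,cv2.MORPH_OPEN,np.ones((7,7)))
k=max(cv2.findContours(m,cv2.RETR_EXTERNAL,cv2.CHAIN_APPROX_NONE)[0],key=cv2.contourArea)
P=onz(c,k.reshape(-1,2),.006)[:,:2].astype(np.float32)
cc,rr=cv2.minEnclosingCircle(P*1000);print(cc,rr,P.mean(0))
# dimple: darkest spot near centre
s=g[v-14:v+15,u-14:u+15].astype(float);w=np.clip(35-s,0,None);y,x=np.mgrid[v-14:v+15,u-14:u+15]
print((w*x).sum()/w.sum(),(w*y).sum()/w.sum(),onz(c,[((w*x).sum()/w.sum(),(w*y).sum()/w.sum())],.012))
print(rows([cc[0]/1000-t[0],cc[1]/1000-t[1],.005-t[2]]))
```

```text
9.7 [0.56493596 0.24237522 0.1637183 ]
251 169
(566.7847900390625, 242.07568359375) 21.6041316986084 [0.5692784  0.24637756]
252.5 171.5 [[0.5655371  0.24362452 0.012     ]]
[-3.44193624e-02  2.63870411e-03  3.17439926e+00]
```

Call:
play_rows([
  [1,[-0.02,0.01,0.8],[0,0,0]],
  [1,[0,0,0.9],[0,0,0]],
  [1,[0,0,0.8],[0,0,0]],
  [1,[0,0,0.5],[0,0,0]],
  [1,[0,0,0.17],[0,0,0]],
  [1,[0,0,0],[0,0,0]],
])

```text
t: 10.5
tool_pos: [0.5665, 0.2431, 0.0061]
tool_rot: [0.435, 3.11, 0.001]
contact_force: [0.2, -0.5, 0.6]
opening: 0.0853
grip_force: 0.0
```

Call:
play_rows([
  [0,[0,0,0],[0,0,0]],
  [0,[0,0,0],[0,0,0]],
  [0,[0,0,0],[0,0,0]],
  [0,[0,0,0],[0,0,0]],
  [0,[0,0,0],[0,0,0]],
  [0,[0,0,0],[0,0,0]],
])

```text
t: 11.25
tool_pos: [0.5668, 0.2434, 0.0069]
tool_rot: [0.435, 3.11, 0.001]
contact_force: [-1.2, -0.1, 6.2]
opening: 0.0374
grip_force: 39.4
```

Call:
play_rows([
  [0,[0,0,-0.5],[0,0,0]],
  [0,[0,0,-0.9],[0,0,0]],
  [0,[0,0,-0.9],[0,0,0]],
  [0,[0,0,-0.9],[0,0,0]],
  [0,[0,0,-0.7],[0,0,0]],
  [0,[-0.28,-0.64,0],[0,0,0]],
  [0,[-0.32,-0.72,0],[0,0,0]],
  [0,[-0.32,-0.72,0],[0,0,0]],
])

```text
t: 12.25
tool_pos: [0.5812, 0.1295, 0.1999]
tool_rot: [-0.434, -3.111, 0.0]
contact_force: [0.1, 0.8, -0.8]
opening: 0.0372
grip_force: 40.3
```

Call:
play_rows([
  [0,[-0.32,-0.72,0],[0,0,0]],
  [0,[-0.32,-0.72,0],[0,0,0]],
  [0,[-0.32,-0.72,0],[0,0,0]],
  [0,[-0.32,-0.7,0],[0,0,0]],
  [0,[-0.14,-0.32,0],[0,0,0]],
  [0,[0,0,0],[0,0,0]],
  [0,[0,0,0],[0,0,0]],
])

```text
t: 13.12
tool_pos: [0.6061, -0.0408, 0.2001]
tool_rot: [-0.433, -3.111, -0.001]
contact_force: [0.2, 0.3, -0.5]
opening: 0.0368
grip_force: 40.3
```

Run:
```python
from h import *
o=ctrl.get_obs();t=o['tool_pos'];print(o['t'],t)
c=cam('wrist');g=cv2.cvtColor(c[0],cv2.COLOR_BGR2GRAY).astype(float)
u,v=proj(c,[t+np.array([0,0,.005])])[0].astype(int);print(u,v)
s=g[v-14:v+15,u-14:u+15];w=np.clip(38-s,0,None);y,x=np.mgrid[v-14:v+15,u-14:u+15]
p=((w*x).sum()/w.sum(),(w*y).sum()/w.sum());P=onz(c,[p],t[2]+.005)[0];print(w.sum(),s.min(),p,P-t)
print(rows([.607-P[0],-.0415-P[1],.1275-t[2]]))
```

```text
13.125 [ 0.60605683 -0.04077957  0.20010163]
251 256
0.0 44.0 (np.float64(nan), np.float64(nan)) [nan nan nan]
[nan nan nan]<stdin>:6: RuntimeWarning: invalid value encountered in scalar divide
```

Run:
```python
from h import *
o=ctrl.get_obs();t=o['tool_pos']
c=cam('wrist');g=cv2.cvtColor(c[0],cv2.COLOR_BGR2GRAY).astype(float)
u,v=251,256;cv2.imwrite('pics/w4.png',cv2.resize(c[0][186:326,151:351],None,fx=3,fy=3))
s=g[v-28:v+29,u-28:u+29]
print(s[::4,::4].astype(int))
```

```text
[[ 71  89  99 100  96  96  98  98  96  96  97  97  97  87  53]
 [ 87  98 101  98  96  98  99  98  97  97  98  97  98  98  89]
 [ 87 101  98  97  99  99  97  98  98  98  97  98  97  98  94]
 [ 97  99  96  99  99  97  97  99  97  98  99  98  97  96  95]
 [ 98  96  99  98  97  98  99  99  97  97  98  98  95  96  97]
 [ 97  99  99  98  98  99  82  67  83  99  98  95  96  98  96]
 [ 95  99  97  99  99  78  46  46  45  77  96  96  97  96  94]
 [ 70  96  98  98  98  65  46  47  45  63  97  96  96  94  96]
 [ 69  83  97  99  98  89  49  46  49  88  98  96  95  96  97]
 [ 69  72  99  98  98  98  94  88  96  98  97  96  96  96  99]
 [ 70  70  95  99  99  98  97  98  98  96  96  97  97  99  99]
 [ 70  70  73  87  99  97  98  98  96  97  98  97 100 101  98]
 [ 88  69  70  71  97  98  98  97  96  97  98 101 100  98 110]
 [128 116  74  68  93  98  97  96  97  98 100 100 106 178 200]
 [132 143  98  98  91  99  97  97 100 103 114 165 192 199 196]]
```

View pics/w4.png

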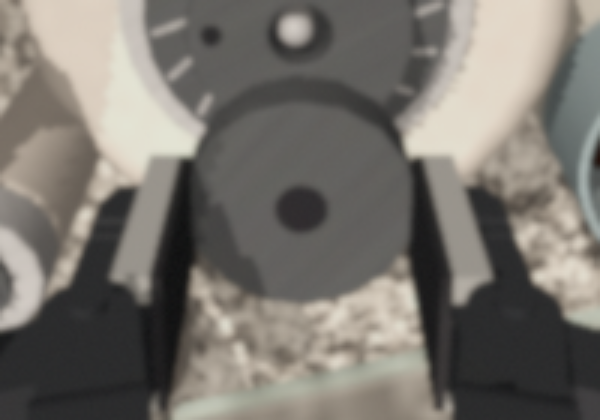

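The dimple sits at (251,255), against (251,256) predicted, so the disc is centred on the TCP. The spindle is centred in the burr bore.

Call:
play_rows([
  [0,[-0.02,-0.01,0.4],[0,0,0]],
  [0,[0,0,0.5],[0,0,0]],
  [0,[0,0,0.36],[0,0,0]],
  [0,[0,0,0.15],[0,0,0]],
  [0,[0,0,0.05],[0,0,0]],
  [0,[0,0,0],[0,0,0]],
])

```text
t: 13.98
tool_pos: [0.6076, -0.0427, 0.128]
tool_rot: [0.435, 3.11, -0.0]
contact_force: [0.3, 0.6, -0.8]
opening: 0.0372
grip_force: 40.3
```

Call:
play_rows([
  [0,[0.02,0.02,0.03],[0,0,0]],
  [0,[0,0,0],[0,0,0]],
  [0,[0,0,0],[0,0,0]],
])

```text
t: 14.35
tool_pos: [0.6066, -0.0414, 0.1261]
tool_rot: [0.435, 3.111, -0.0]
contact_force: [-0.6, -0.1, -0.5]
opening: 0.037
grip_force: 40.3
```

Call:
play_rows([
  [0.8,[0,0,0],[0,0,0]],
  [1,[0,0,0],[0,0,0]],
  [1,[0,0,0],[0,0,0]],
  [1,[0,0,-0.3],[0,0,0]],
  [1,[0,0,-0.6],[0,0,0]],
  [1,[0,0,-0.8],[0,0,0]],
  [1,[0,0,-0.5],[0,0,0]],
  [1,[0,0,0],[0,0,0]],
])

```text
t: 15.35
tool_pos: [0.6081, -0.0417, 0.2401]
tool_rot: [0.434, 3.104, -0.001]
contact_force: [-0.4, 0.8, -0.1]
opening: 0.0856
grip_force: 0.0
```

Run:
```python
from h import *
o=ctrl.get_obs();t=o['tool_pos'];print(o['t'],t,o['tool_rot'])
c=cam('wrist');cv2.imwrite('pics/w5.png',c[0]);g=cv2.cvtColor(c[0],cv2.COLOR_BGR2GRAY).astype(float)
u,v=proj(c,[(.607,-.0415,.131)])[0].round().astype(int);print(u,v)
s=g[v-10:v+11,u-10:u+11];w=np.clip(s.min()+25-s,0,None);y,x=np.mgrid[v-10:v+11,u-10:u+11]
p=((w*x).sum()/w.sum(),(w*y).sum()/w.sum());print(s.min(),p,onz(c,[p],.131))
for n,P in [('pintop',(.5954,-.1335,.184)),('hub',(.6306,-.1269,.162))]:print(n,proj(c,[P]))
```

```text
15.35 [ 0.60811114 -0.04172825  0.24011471] [ 4.33973916e-01  3.10438891e+00 -5.78328444e-04]
251 183
43.0 (np.float64(250.70376569037657), np.float64(181.41171548117154)) [[ 0.60558166 -0.04134941  0.131     ]]
pintop [[121.92883071 225.80610976]]
hub [[157.71060011 249.2162359 ]]
```

View pics/w5.png

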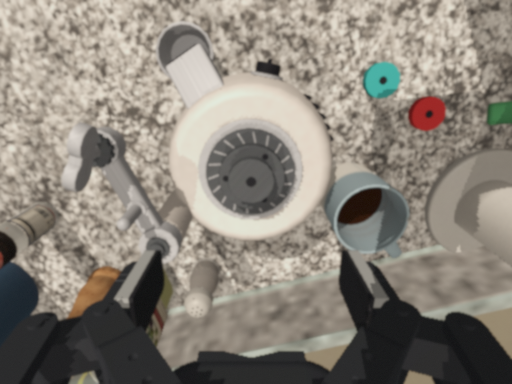

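The disc is centred: its dimple at (251,181) is within about 1.5 mm of the seat. The hinge is near (160,243) and the pin top near (126,222), in line with the measured pin. I'll move over the pin and turn the closing line square to the bar.

Call:
play_rows([
  [1,[-0.05,-0.44,0],[0,0,0]],
  [1,[-0.1,-0.7,0],[0,0,0]],
  [1,[-0.1,-0.7,0],[0,0,0]],
  [1,[0,0,0],[0,0,-0.83]],
  [1,[0,0,0],[0,0,-0.83]],
  [1,[0,0,0],[0,0,-0.83]],
  [1,[0,0,0],[0,0,-0.83]],
  [1,[0,0,0],[0,0,0]],
])

```text
t: 16.4
tool_pos: [0.5921, -0.1342, 0.2339]
tool_rot: [0.288, -3.125, -0.001]
contact_force: [0.1, 0.7, 0.1]
opening: 0.0852
grip_force: 0.0
```

Run:
```python
from h import *
o=ctrl.get_obs();t=o['tool_pos'];print(o['t'],t,o['q'].round(2))
M=R.from_rotvec(o['tool_rot']).as_matrix();print('y axis deg',np.degrees(np.arctan2(M[1,1],M[0,1])))
c=cam('wrist')
cv2.imwrite('pics/w6.png',c[0]);print(proj(c,[(.595,-.1335,.184),(.6303,-.127,.162),(.595,-.1335,.153)]))
print(rows([.595-t[0],-.1335-t[1],.160-t[2]]))
```

```text
16.4 [ 0.59212009 -0.13415127  0.23389532] [-0.35  0.01  1.65 -0.    1.48 -2.1 ]
y axis deg 100.51438398639121
[[251.30174508 217.40136162]
 [251.14035173 247.55797901]
 [251.18113463 200.71840185]]
[-6.24883716e-02  8.15706618e-04  1.47776498e+00]
```

View pics/w6.png

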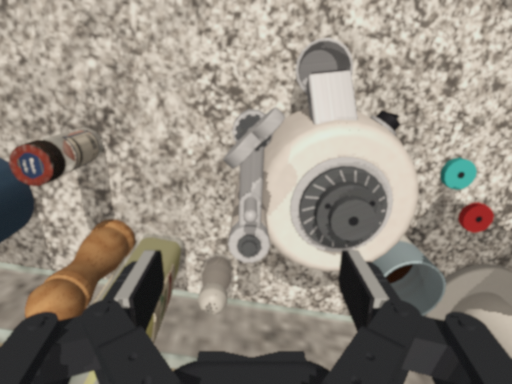

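The pin top is at about (250,214), the hub at (249,243), and the bar stands vertical in the image, so the closing line is square to it. I descend, pinch, then swing.

Call:
play_rows([
  [1,[-0.06,0,0.4],[0,0,0]],
  [1,[0,0,0.5],[0,0,0]],
  [1,[0,0,0.4],[0,0,0]],
  [1,[0,0,0.18],[0,0,0]],
  [0,[0,0,0],[0,0,0]],
  [0,[0,0,0],[0,0,0]],
  [0,[0,0,0],[0,0,0]],
  [0,[0,0,0],[0,0,0]],
])

```text
t: 17.45
tool_pos: [0.5965, -0.1329, 0.1626]
tool_rot: [-0.291, 3.127, -0.001]
contact_force: [-0.1, -0.1, -0.3]
opening: 0.0123
grip_force: 0.0
```

Call:
play_rows([
  [0,[0,0,0],[0,0,0]],
  [0,[0,0,0],[0,0,0]],
  [0,[0,0,0],[0,0,0]],
  [0,[0,0,0],[0,0,0]],
], force=40)

```text
t: 17.95
tool_pos: [0.5966, -0.1332, 0.1627]
tool_rot: [-0.291, 3.127, -0.002]
contact_force: [-0.4, -2.9, 5.2]
opening: 0.0077
grip_force: 39.3
```

Call:
play_rows([
  [0,[-0.004,0.075,0],[0,0,0.75]],
  [0,[-0.004,0.075,0],[0,0,0.75]],
  [0,[-0.004,0.075,0],[0,0,0.75]],
  [0,[-0.004,0.075,0],[0,0,0.75]],
  [0,[-0.004,0.075,0],[0,0,0.75]],
  [0,[-0.004,0.075,0],[0,0,0.75]],
  [0,[-0.004,0.075,0],[0,0,0.75]],
  [0,[-0.004,0.075,0],[0,0,0.75]],
])

```text
t: 18.95
tool_pos: [0.6044, -0.106, 0.1627]
tool_rot: [1.01, 2.969, -0.004]
contact_force: [4.2, -6.9, 2.4]
opening: 0.0078
grip_force: 39.1
```

Call:
play_rows([
  [0,[-0.004,0.075,0],[0,0,0.75]],
  [0,[-0.004,0.075,0],[0,0,0.75]],
  [0,[-0.004,0.075,0],[0,0,0.75]],
  [0,[-0.004,0.075,0],[0,0,0.75]],
  [0,[-0.004,0.075,0],[0,0,0.75]],
  [0,[0,0,0],[0,0,0]],
  [0,[0,0,0],[0,0,0]],
])

```text
t: 19.82
tool_pos: [0.6192, -0.0956, 0.1627]
tool_rot: [1.739, 2.608, -0.003]
contact_force: [4.7, -8.0, 1.3]
opening: 0.0081
grip_force: 39.2
```

Run:
```python
from h import *
o=ctrl.get_obs();t=o['tool_pos'];print(o['t'],t,o['contact_force'],o['wrist_torque'])
M=R.from_rotvec(o['tool_rot']).as_matrix();print('x axis deg',np.degrees(np.arctan2(M[1,0],M[0,0])))
d=t[:2]-np.array([.6303,-.127]);print('pin from hub',np.hypot(*d),np.degrees(np.arctan2(d[1],d[0])))
```

```text
19.825 [ 0.61918851 -0.09559287  0.16270536] [ 4.67539979 -7.98858839  1.252536  ] [-1.45453449 -0.63132506  0.04899146]
x axis deg 112.60825152449021
pin from hub 0.0333147594004412 109.48319725692042
```

Call:
play_rows([
  [0,[0,0.04,0],[0,0,0.35]],
  [0,[0,0.04,0],[0,0,0.35]],
  [0,[0,0,0],[0,0,0]],
])

```text
t: 20.2
tool_pos: [0.6218, -0.0947, 0.1627]
tool_rot: [1.866, 2.521, -0.007]
contact_force: [-0.8, -10.8, 4.4]
opening: 0.0084
grip_force: 39.4
```

Call:
play_rows([
  [0,[0,0.04,0],[0,0,0.35]],
  [0,[0,0,0],[0,0,0]],
  [0,[0,0,0],[0,0,0]],
])

```text
t: 20.58
tool_pos: [0.6218, -0.0947, 0.1627]
tool_rot: [1.928, 2.478, -0.013]
contact_force: [-6.6, -11.2, 6.6]
opening: 0.0084
grip_force: 39.9
```

Call:
play_rows([
  [1,[0,0,0],[0,0,0]],
  [1,[0,0,0],[0,0,0]],
  [1,[0,0,0],[0,0,0]],
  [1,[0,0,-0.4],[0,0,0]],
  [1,[0,0,-0.8],[0,0,0]],
  [1,[0,0,-0.6],[0,0,0]],
  [1,[0,0,0],[0,0,0]],
])

```text
t: 21.45
tool_pos: [0.6253, -0.0913, 0.2575]
tool_rot: [1.924, 2.474, 0.006]
contact_force: [0.4, -0.2, -0.0]
opening: 0.0849
grip_force: 0.0
```

Run:
```python
from h import *
o=ctrl.get_obs();t=o['tool_pos'];print(o['t'],t,o['q'].round(2),o['tool_rot'].round(3).tolist())
M=R.from_rotvec(o['tool_rot']).as_matrix();print('x axis deg',np.degrees(np.arctan2(M[1,0],M[0,0])))
c=cam('wrist');cv2.imwrite('pics/w7.png',c[0]);np.save('c7T.npy',c[3])
print(proj(c,[(.607,-.0415,.192),(.6306,-.127,.162)]))
print(rows([.607-t[0],-.0415-t[1],0]))
```

```text
21.45 [ 0.62534361 -0.09129677  0.25746732] [-0.26  0.05  1.57  0.    1.51 -0.51] [1.924, 2.474, 0.006]
x axis deg 104.26047337432739
[[242.25713116 130.3995201 ]
 [245.97771977 229.54843733]]
[ 1.05560714 -0.11031322 -0.0026478 ]
```

View pics/w7.png

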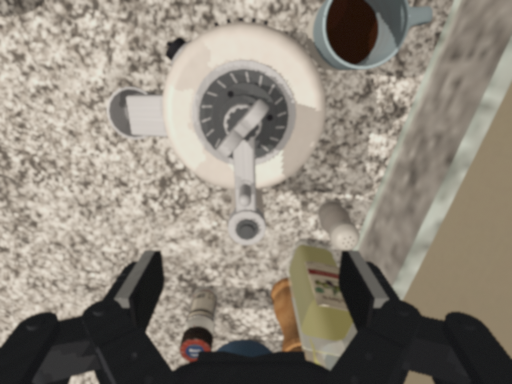

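The arm is over the stack, with the bar at a right angle to the chute. The wings run from (221,152) to (267,104), centred at (244,128).

Run:
```python
from h import *
o=ctrl.get_obs();t=o['tool_pos']
c=cam('wrist')
W=onz(c,[(223,150),(265,106),(244,128)],.191);H=onz(c,[(247,223)],.162)[0];print(W.round(4),H)
d=W[1]-W[0];print('wing len',np.hypot(*d[:2]),'deg',np.degrees(np.arctan2(d[1],d[0])))
b=W[2]-H;print('bar',np.hypot(*b[:2]),np.degrees(np.arctan2(b[1],b[0])))
print(rows([W[2][0]-t[0],W[2][1]-t[1],0]))
```

```text
[[ 0.5962 -0.0569  0.191 ]
 [ 0.6161 -0.0222  0.191 ]
 [ 0.6064 -0.0391  0.191 ]] [ 0.62819059 -0.11917309  0.162     ]
wing len 0.04008222116374288 deg 60.151898930502924
bar 0.0829399388645944 105.23932417761036
[ 1.09482633e+00 -9.09946719e-02 -5.87886291e-04]
```

Call:
play_rows([
  [1,[0.5,-0.05,0],[0,0,0]],
  [1,[0.57,-0.05,0],[0,0,0]],
  [1,[0,0,0],[0,0,0.9]],
  [1,[0,0,0],[0,0,1]],
  [1,[0,0,0],[0,0,1]],
  [1,[0,0,0],[0,0,1]],
  [1,[0,0,0],[0,0,1]],
  [1,[0,0,0],[0,0,0.6]],
])

```text
t: 22.55
tool_pos: [0.604, -0.0389, 0.25]
tool_rot: [-2.717, -1.572, 0.003]
contact_force: [-0.8, 1.0, 0.8]
opening: 0.0857
grip_force: 0.0
```

Call:
play_rows([
  [1,[0,0,0.4],[0,0,0]],
  [1,[0,0,0.5],[0,0,0]],
  [1,[0,0,0.3],[0,0,0]],
  [1,[0,0,0],[0,0,0]],
])

```text
t: 23.05
tool_pos: [0.6037, -0.0398, 0.1889]
tool_rot: [-2.714, -1.576, 0.006]
contact_force: [-0.3, -0.6, 0.1]
opening: 0.0855
grip_force: 0.0
```

```bash
cat > st.py <<'E'
from h import *
o=ctrl.get_obs();t=o['tool_pos'];print(o['t'],t.round(4),o['q'].round(2),'F',o['contact_force'].round(1),'T',o['wrist_torque'].round(2),'grip',o['grip_force'],o['opening'])
M=R.from_rotvec(o['tool_rot']).as_matrix();a=np.degrees(np.arctan2(M[1,0],M[0,0]));print('x axis deg',a,'screw deg mod180',(a-105.3-90)%180)
print(rows([.6068-t[0],-.041-t[1],.167-t[2]]).round(3))
E
python3 st.py
```

```text
23.05 [ 0.6037 -0.0398  0.1889] [-0.19  0.04  1.7   0.    1.41  0.33] F [-0.3 -0.6  0.1] T [-0.    0.01  0.02] grip 0.0 0.08551606925226783
x axis deg 60.29121718107467 screw deg mod180 44.99121718107466
[0.01  0.069 0.437]
```

Call:
play_rows([
  [1,[0.01,0.07,0.22],[0,0,0]],
  [1,[0,0,0.2],[0,0,0]],
  [0.3,[0,0,0],[0,0,0]],
  [0.3,[0,0,0],[0,0,0]],
  [0,[0,0,0],[0,0,0]],
  [0,[0,0,0],[0,0,0]],
  [0,[0,0,0],[0,0,0]],
  [0,[0,0,0],[0,0,0]],
])

```text
t: 24.05
tool_pos: [0.6076, -0.0408, 0.1714]
tool_rot: [-2.715, -1.576, 0.002]
contact_force: [-5.5, 2.8, 3.8]
opening: 0.0082
grip_force: 42.9
```

```bash
python3 st.py
```

```text
24.05 [ 0.6076 -0.0408  0.1714] [-0.19  0.06  1.71  0.    1.38  0.33] F [-5.5  2.8  3.8] T [0.42 0.73 0.02] grip 42.85922929644585 0.008157876070754974
x axis deg 60.26852271404452 screw deg mod180 44.968522714044525
[-0.011 -0.012  0.088]
```

Call:
play_rows([
  [0,[0,0,0],[0,0,0.5]],
  [0,[0,0,0],[0,0,0.9]],
  [0,[0,0,0],[0,0,0.9]],
  [0,[0,0,0],[0,0,0.9]],
  [0,[0,0,0],[0,0,0.9]],
  [0,[0,0,0],[0,0,0.3]],
  [0,[0,0,0],[0,0,0]],
])

```text
t: 24.92
tool_pos: [0.6083, -0.0416, 0.1714]
tool_rot: [-3.066, -0.682, 0.001]
contact_force: [-3.2, 0.9, 5.0]
opening: 0.0083
grip_force: 42.8
```

```bash
python3 st.py
```

```text
24.925 [ 0.6083 -0.0416  0.1714] [-0.19  0.06  1.71  0.    1.38  0.94] F [-3.2  0.9  5. ] T [ 0.03  0.59 -0.07] grip 42.789257392287254 0.008315635173036285
x axis deg 25.070741395633355 screw deg mod180 9.770741395633365
[-0.022 -0.022  0.088]
```

Next, small steps toward the possible stop at 0° (or on past it if the screw was open 225°).

Call:
play_rows([
  [0,[0,0,0],[0,0,0.4]],
  [0,[0,0,0],[0,0,0.4]],
  [0,[0,0,0],[0,0,0.4]],
  [0,[0,0,0],[0,0,0.2]],
  [0,[0,0,0],[0,0,0]],
])

```text
t: 25.55
tool_pos: [0.6084, -0.0418, 0.1714]
tool_rot: [3.118, 0.382, -0.001]
contact_force: [-4.8, -0.1, 5.4]
opening: 0.0085
grip_force: 48.3
```

```bash
python3 st.py
```

```text
25.55 [ 0.6084 -0.0418  0.1714] [-0.19  0.06  1.71 -0.    1.37  1.14] F [-4.8 -0.1  5.4] T [-0.09  0.76  0.87] grip 48.289986898186044 0.008474148457411138
x axis deg 13.964554610532124 screw deg mod180 178.66455461053212
[-0.027 -0.023  0.087]
```

The torque jumped to 0.87 N m against about 0.07 while turning, so the screw is seated. Now back it off 90°.

Call:
play_rows([
  [0,[0,0,0],[0,0,0]],
  [0,[0,0,0],[0,0,-0.4]],
  [0,[0,0,0],[0,0,-0.8]],
  [0,[0,0,0],[0,0,-0.8]],
  [0,[0,0,0],[0,0,-0.8]],
  [0,[0,0,0],[0,0,-0.8]],
  [0,[0,0,0],[0,0,-0.8]],
  [0,[0,0,0],[0,0,-0.8]],
])

```text
t: 26.55
tool_pos: [0.6078, -0.0409, 0.1713]
tool_rot: [-2.776, -1.465, 0.002]
contact_force: [-8.0, 2.0, 7.3]
opening: 0.0077
grip_force: 43.3
```

Call:
play_rows([
  [0,[0,0,0],[0,0,-0.8]],
  [0,[0,0,0],[0,0,-0.8]],
  [0,[0,0,0],[0,0,-0.8]],
  [0,[0,0,0],[0,0,-0.8]],
  [0,[0,0,0],[0,0,-0.8]],
  [0,[0,0,0],[0,0,-0.8]],
  [0,[0,0,0],[0,0,-0.8]],
  [0,[0,0,0],[0,0,-0.5]],
])

```text
t: 27.55
tool_pos: [0.6066, -0.0407, 0.1713]
tool_rot: [-1.923, -2.477, 0.002]
contact_force: [-12.5, 2.6, 9.8]
opening: 0.008
grip_force: 43.7
```

Call:
play_rows([
  [0,[0,0,0],[0,0,0]],
  [0,[0,0,0],[0,0,0]],
  [0,[0,0,0],[0,0,0]],
])

```text
t: 27.92
tool_pos: [0.6066, -0.0406, 0.1713]
tool_rot: [-1.925, -2.475, 0.003]
contact_force: [-12.4, 3.0, 10.0]
opening: 0.0078
grip_force: 43.6
```

```bash
python3 st.py; python3 -c "
from h import *
c=cam('top');cv2.imwrite('pics/end.png',cv2.resize(c[0][145:235,235:345],(770,630))[:600])"
```

```text
27.925 [ 0.6066 -0.0406  0.1713] [-0.19  0.06  1.71  0.    1.38 -0.44] F [-12.4   3.   10. ] T [0.51 1.95 0.04] grip 43.64664942026138 0.00777831810664673
x axis deg 104.24703660561097 screw deg mod180 88.94703660561098
[-0.009  0.003  0.085]
```

```bash
python3 -c "
from station import ctrl
print(ctrl.finish_job())"
```

```text
the job is handed in; nothing more can be done
None
```

I handed the job in at about 28 s: burr and disc stacked, clamp arm at its stop, and thumbscrew seated, backed off about 90° and still gripped. The system did not report a verdict.

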